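# Hold the sound calibrator pressed down on a docked microphone

### The arm

A 7-joint arm with a two-finger parallel gripper is mounted at the origin on a cart in front of the work surface, level with it; the furniture and walls round the work are solid. World frame = base frame: x ahead of the robot, y to its left, z up, the work surface at z = 0. Lengths are in m, angles in rad, forces in N, time in s.
With the tool pointing down it reaches from about 0.4 to 0.85 m from the base axis. Payload 10.4 kg.
Tool frame: the origin (TCP) lies midway between the tips of the shut fingers; the grasp point (between the pads) lies 19 mm behind it; z points along the fingers, y is the line along which they close (so a half turn about z gives the same grasp; the last joint's range is limited). The gripper opens to 87 mm and grips with 3 to 60 N. Pads are 19 mm wide; open, the fingers measure 117 mm over their backs; the gripper's body (75 mm by 190 mm) begins 51 mm behind the grasp point.
Start: joints at [1.296, 0.332, -0.065, 1.46, 0.022, 1.35, -0.088], TCP at [0.156, -0.605, 0.189] pointing down, gripper open.
Joint ranges: [-2.6, 2.6], [-0.5, 2.12], [-1.47, 1.34], [0.16, 2.42], [-1.27, 4.41], [0.06, 2.06], [-2.6, 2.6]. Speed limits (rad/s): [2.22, 2.22, 2.79, 2.79, 3.14, 3.14, 3.14].

### API

Orientations are given as a unit quaternion [x, y, z, w].
In Python, from bench import r gives the robot as it stands.
- The arm moves only by the tool arm_command, never from a script. Its argument "moves" is one flat list of numbers, 4 for each row, row after row: the shift along the tool's x, y, z in cm, then the turn about the tool's z in degrees. A call has 1 to 12 rows; each row shifts and turns the commanded pose from where the row before left it, along the tool's axes as they then stand; what a row does not reach is not made up. A row lasts 1/12 s, in which the tool goes at most 41.7 mm and 7.16 degrees, less where a joint would pass 70% of its speed; a pose out of reach is approached as far as the arm can. A call with a gripper value outside its range is refused whole. "fingers" is the opening in per cent of the stroke, from 0 (shut) to 100 (fully open), set as the call begins (left out, the last holds). The fingers move at their own pace and stop on an object; "squeeze" is the grip in N (left out, the last holds). Time passes only in rows, so rows that do not move let the fingers close. It gives the time, the measured TCP pose, the force, the opening and the grip force at its end, in the units of the state.
- r.read_state(): the state, without advancing time (a new reading comes with each control period).
- r.camera(name): name is "scene" or "side" or "wrist"; returns the picture (480x640x3 uint8, red, green, blue); there is no depth.
- r.camera_info(name): a dict with "fx", "fy", "cx", "cy" (pixels), "origin" and "attitude" of the camera in the world. Camera axes: x right, y up, looking along -z (the intrinsics and any distortion apply to the point x, -y, -z); pixel columns grow to the right and rows downward; lengths in m; the calibration is good to about 2 mm. A picture is of the moment at which its call begins: read the wrist's pose just before it. camera_info takes no time and is no camera call; for the wrist camera it gives the pose at the moment of the call.
- r.close_job(): hands the job in; it is judged then, once.
The state is a dict: "time": time; "joint_positions": joint angles; "joint_vel": joint speeds; "joint_torque": joint torques, N m; "ee_pos": TCP position; "eef_rot": TCP orientation; "ft_force": force on the tool from outside, world axes, zero at the start; "torque": the same for the moment, N m; "width": finger opening in m; "grip_force": force on a finger pad.
Only numpy, scipy, OpenCV 4.12 (cv2) and the standard library are available. Lean on these libraries where they do the work, as an engineer would, in place of code of your own. Each camera call takes 0.05 s, during which the arm holds its last target. There are 200 camera calls.

### The job

Get the measuring microphone ready for its level check: slide the brass adapter sleeve down over the upright microphone until it stands on the shoulder, and let go of it. Then take the grey sound calibrator by its neck, lower it mouth down over the sleeve into the spring ring, and press it down against the springs until it comes to rest on top of the sleeve; finish while still holding it pressed down there, because the reading is taken while you hold. Do not drop either part over the dock, and leave the sticky notes, the red pen and the orange cell disc where they are.

Things in the scene. Friction and masses are not known exactly. Their poses are not given: they have to be found in the camera images.
- mic_dock: Fixed microphone dock: round black base 120 mm across, 16 mm high; origin at the centre of its underside. On its upright axis a dark post, 27 mm across, ends in a flat shoulder 46 mm up; from it rises the steel microphone, 13 mm across, 40 mm long, tip at 86 mm (tapers to 7 mm in the last 6 mm). Round it a spring ring on 3 sprung pins, nowhere higher than 58 mm.
- mic_shoulder (a point): centre of the flat shoulder at the microphone's foot, on the dock's axis, 46 mm above the worktop: the sleeve's lower end must stand on it
- ring_seat (a point): on the dock's axis at the height of the spring ring's seat (flat grey ledge, 36 mm inner, 54 mm outer diameter); moves with the ring, 50 mm above the worktop at rest. A guide wall, 54 mm inside and 64 mm outside diameter, rises 8 mm above the ledge. The calibrator's mouth rim sits on the ledge inside the wall.
- spring_ring (a joint): how far the ring is pressed down, m: 0 up at rest, 0.014 at its own stop. Springs push up with 7 N at 0 plus 0.5 N per mm; they carry the calibrator's weight without sinking. With the sleeve fully on, the calibrator stops on the sleeve's top at about 0.011, which takes 8 to 10 N of push beside its weight; push several N more to keep it there. Springs back when released.
- adapter: Brass adapter sleeve: plain tube, 24 mm outside, 16 mm bore right through, 54 mm long, 70 g, standing upright; origin at the centre of its lower end, z along its axis. Both ends are alike. On the microphone its top is 100 mm above the worktop.
- calibrator: Grey round sound calibrator, about 0.34 kg, standing mouth down; origin at the centre of its mouth rim (underside), z up its axis. Body 50 mm across up to 70 mm, then narrowing to a neck 36 mm across from 78 mm to the top at 110 mm (dark grip rings, blue spot on top). From below a blind bore 31 mm across, 61 mm deep; the bore's end seats on the sleeve's top.
- sticky_notes: pad of coloured sticky notes, 51 x 53 x 16 mm, origin at the centre of its underside; to be left alone
- pen_click: red pen lying on the worktop, 12 x 145 x 9 mm, origin at the centre of its underside; to be left alone
- cell_disc: orange disc pack of small cells, 60 mm across, 9 mm high, origin at the centre of its underside; to be left alone
There are look-alikes about, which are no part of the job. Leave any green or purple look-alike of the calibrator alone.

How it is judged:
By the outcome, as a careful person would: the job done as asked, in the order asked, and still so for the second after the job is handed in, while the arm keeps its last pose, push and grip.
It also fails if it takes over 48 s, if anything falls off the work surface, if the arm or the gripper's body presses on something with over 40 N, if the wrist force passes 120 N, or if a joint passes its speed limit or range.

## Working session

There is one attempt and no reset: what is moved stays moved. The work goes in short steps, Python scripts to look and compute and a tool call to move; the robot and the scene stay as the last step left them, time stands still between calls to the robot, and variables do not carry over. Pictures are saved under pics/ and viewed, at most 10 in all, crops included, and the job is handed in when it is done.

Besides the shell and the picture viewer there is one more tool, called after ">>>" as name(argument=value, ...), one argument or row to a line, values as JSON. arm_command: Moves the arm, as the interface text tells. Its arguments: {"type":"object","properties":{"moves":{"type":"array"},"fingers":{"type":"number"},"squeeze":{"type":"number"}},"required":["moves"]}

```bash
mkdir -p pics; ls; python3 - <<'E'
from bench import r
import cv2
for n in("scene","side"):
    print(n,r.camera_info(n)); cv2.imwrite(f"pics/{n}0.png",r.camera(n)[:,:,::-1])
s=r.read_state(); print(s['time'],s['ee_pos'],s['eef_rot'],s['width'])
E
```

```text
pics
scene {'fx': 497.2423575377803, 'fy': 497.2423575377803, 'cx': 325.4966716831356, 'cy': 246.88299906875838, 'origin': array([0.22005663, 0.31041555, 0.62684637]), 'attitude': array([-0.09768869,  0.40115017,  0.88392891, -0.21955668])}
side {'fx': 439.7889196332428, 'fy': 439.7889196332428, 'cx': 320.23235068377005, 'cy': 235.5098761096119, 'origin': array([ 0.08176145, -0.93827721,  0.45178311]), 'attitude': array([ 0.51509323, -0.15201239, -0.22644927,  0.81258349])}
0.1 [ 0.15560986 -0.60489809  0.187833  ] [ 9.92080180e-01  1.25604550e-01 -1.15920732e-04 -6.31787843e-04] 0.0870896284621496
```

View pics/scene0.png

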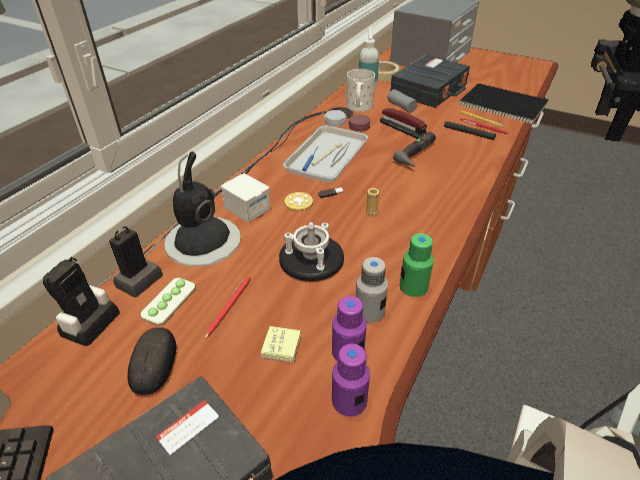

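View pics/side0.png

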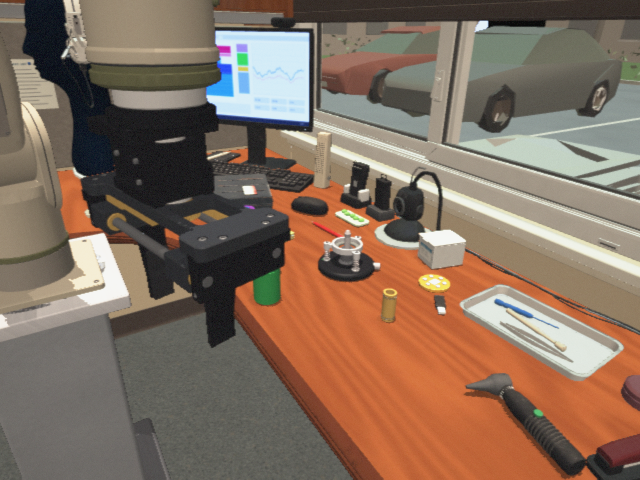

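The scene view shows the brass sleeve at about (373,202), the dock at (311,257) and four bottle-shaped candidates. These are grey (372,290), green (417,265), and purple (350,330) and (351,380). Only the grey one at (372,290) fits, since the green and purple ones are look-alikes. I'll confirm that in a crop.

```bash
cat > h.py <<'E'
import numpy as np, cv2
from scipy.spatial.transform import Rotation as R
def ray(ci,u,v):
    d=np.array([(u-ci['cx'])/ci['fx'],-(v-ci['cy'])/ci['fy'],-1.])
    return np.array(ci['origin']),R.from_quat(ci['attitude']).apply(d)
def at_z(ci,u,v,z):
    o,d=ray(ci,u,v); return o+d*(z-o[2])/d[2]
def proj(ci,p):
    q=R.from_quat(ci['attitude']).inv().apply(np.atleast_2d(p)-ci['origin'])
    return np.c_[ci['cx']-ci['fx']*q[:,0]/q[:,2],ci['cy']+ci['fy']*q[:,1]/q[:,2]]
def circ(c,rad,z,n=72):
    a=np.linspace(0,2*np.pi,n,endpoint=False); return np.c_[c[0]+rad*np.cos(a),c[1]+rad*np.sin(a),np.full(n,z)]
def toolshift(s,p):  # world target -> tool-axis shift in cm
    return R.from_quat(s['eef_rot']).inv().apply(np.array(p)-s['ee_pos'])*100
E
python3 - <<'E'
from h import *
from bench import r
im=cv2.imread("pics/scene0.png"); c=im[180:330,260:450]
cv2.imwrite("pics/crop0.png",cv2.resize(c,None,fx=4,fy=4,interpolation=cv2.INTER_CUBIC))
ci=r.camera_info("scene"); 
for n,u,v,z in(("sleeve",374,191,.054),("dock",311,257,.016),("cal",374,265,.11),("green",421,240,.11),("purp",351,303,.11)):print(n,at_z(ci,u,v,z).round(4))
E
```

```text
sleeve [ 0.5167 -0.4649  0.054 ]
dock [ 0.5536 -0.27    0.016 ]
cal [ 0.4093 -0.2098  0.11  ]
green [ 0.3662 -0.2989  0.11  ]
purp [ 0.4067 -0.1236  0.11  ]
```

View pics/crop0.png

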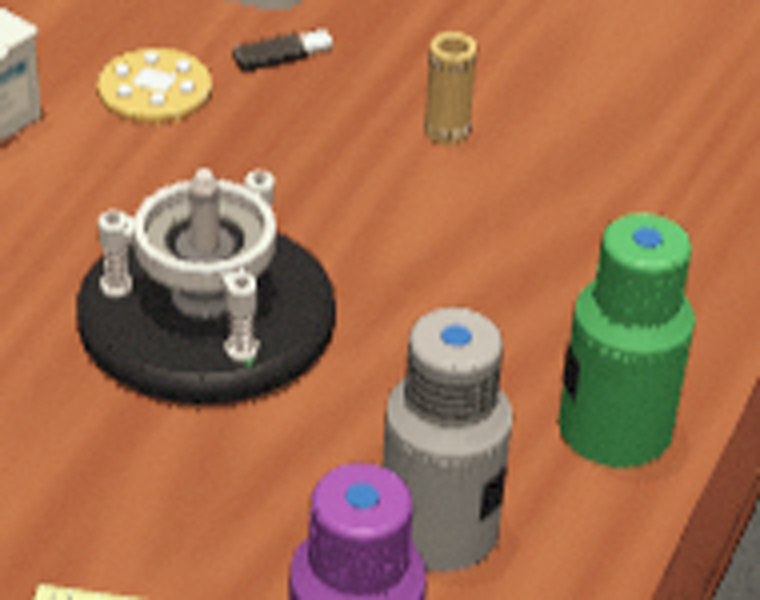

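The crop confirms the grey calibrator, with its blue spot at crop (456,335) and dark grip rings on the neck. The sleeve top is at crop (453,46) and the mic tip at (204,175). Next I'll work out the move to above the sleeve.

```bash
python3 - <<'E'
from h import *
from bench import r
ci=r.camera_info("scene"); f=lambda x,y:(260+(x+.5)/4-.5,180+(y+.5)/4-.5)
for n,x,y,z in(("sleeve",453,46,.054),("tip",204,173,.086),("ring",206,235,.058),("base",206,304,.016),("cal",456,335,.11)):print(n,at_z(ci,*f(x,y),z).round(4))
s=r.read_state(); print(toolshift(s,[.517,-.465,.2]),r.camera_info("wrist"))
print(R.from_quat(s['eef_rot']).as_matrix().round(3))
E
```

```text
sleeve [ 0.5186 -0.4634  0.054 ]
tip [ 0.5589 -0.2804  0.086 ]
ring [ 0.5543 -0.2729  0.058 ]
base [ 0.5553 -0.2733  0.016 ]
cal [ 0.4113 -0.2128  0.11  ]
[38.48516801 -4.5433933  -1.21361662] {'fx': 396.87144778921765, 'fy': 396.87144778921765, 'cx': 315.9350450147043, 'cy': 238.56306020040577, 'origin': array([ 0.22862517, -0.58625463,  0.3840197 ]), 'attitude': array([-0.10945556,  0.08541495, -0.60638396,  0.78295738])}
[[ 0.968  0.249 -0.   ]
 [ 0.249 -0.968  0.001]
 [-0.    -0.001 -1.   ]]
```

>>> arm_command(
  moves=[3.7,-1.2,-0.1,0,3.7,-1.2,-0.1,0,3.7,-1.2,-0.1,0,3.7,-1.2,-0.1,0,3.7,-1.2,-0.1,0,3.7,-1.2,-0.1,0,3.7,-1.2,-0.1,0,3.7,-1.2,-0.1,0,3.5,-1,-0.1,0,0,0,0,0,0,0,0,0],
  fingers=100,
  squeeze=20,
)

```text
time: 1.02
ee_pos: [0.4518, -0.418, 0.197]
eef_rot: [0.992, 0.128, 0.0, -0.001]
ft_force: [-1.5, -0.9, -0.9]
width: 0.0869
grip_force: 0.0
```

```bash
python3 - <<'E'
from h import *
from bench import r
s=r.read_state();ci=r.camera_info("wrist");im=r.camera("wrist")[:,:,::-1].copy(); cv2.imwrite("pics/w1.png",im)
print(s['time'],s['ee_pos'],s['eef_rot'],s['joint_vel'].round(3) if hasattr(s['joint_vel'],'round') else s['joint_vel'])
print(ci); import pickle; pickle.dump((s,ci),open("w1.pkl","wb"))
for n,p in(("sleeve",[.5186,-.4634,.054]),("ring",[.5543,-.2729,.058]),("cal",[.4113,-.2128,.11])):print(n,proj(ci,p))
E
```

```text
1.0167 [ 0.4518238  -0.41798164  0.19699867] [ 9.91787808e-01  1.27892797e-01  5.19727475e-05 -6.11993195e-04] [ 0.046 -0.012  0.055  0.009  0.014  0.002  0.015]
{'fx': 396.87144778921765, 'fy': 396.87144778921765, 'cx': 315.9350450147043, 'cy': 238.56306020040577, 'origin': array([ 0.5246966 , -0.39897872,  0.39320055]), 'attitude': array([-0.10955647,  0.08503483, -0.60455545,  0.78439733])}
sleeve [[388.88261034 152.88501116]]
ring [[167.85230298  43.20680575]]
cal [[ 30.00168338 213.93083775]]
```

View pics/w1.png

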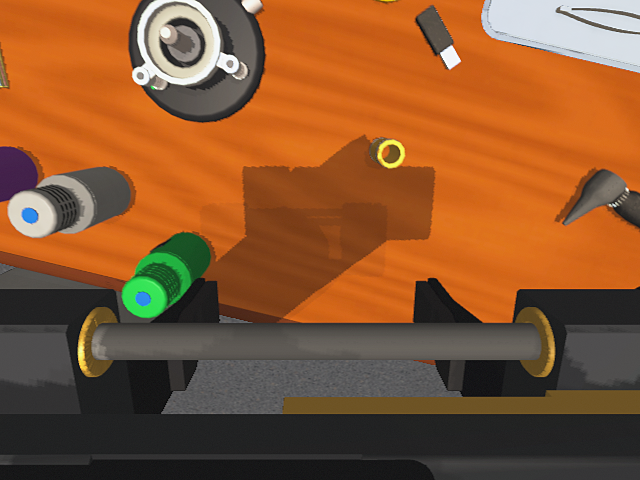

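```bash
python3 - <<'E'
from h import *
from bench import r
import pickle
s,cw=pickle.load(open("w1.pkl","rb")); cs=r.camera_info("scene")
f=lambda x,y:(260+(x+.5)/4-.5,180+(y+.5)/4-.5)
def tri(a,b):
    o1,d1=ray(cs,*a);o2,d2=ray(cw,*b);d1/=np.linalg.norm(d1);d2/=np.linalg.norm(d2)
    t=np.linalg.lstsq(np.c_[d1,-d2],o2-o1,rcond=None)[0]
    p,q=o1+t[0]*d1,o2+t[1]*d2; return ((p+q)/2).round(4),np.linalg.norm(p-q).round(4)
for n,a,b in(("sleeve",(453,46),(391,153)),("tip",(204,173),(167,33)),("ring",(205,235),(180,41)),("cal",(456,335),(30,215))):
    print(n,tri(f(*a),b))
for n,b,z in(("sleeve",(391,153),.054),("tip",(167,33),.086),("ring",(180,41),.058),("cal",(30,215),.11)):print(n,at_z(cw,*b,z).round(4))
a=np.hstack([cv2.resize(cv2.imread("pics/scene0.png")[210:285,270:352],None,fx=4.8,fy=4.8,interpolation=2),cv2.resize(cv2.imread("pics/w1.png")[0:125,115:280],None,fx=2.4,fy=2.88,interpolation=2)])
print(a.shape);cv2.imwrite("pics/dock.png",a)
E
```

```text
sleeve (array([ 0.5191, -0.4653,  0.0527]), np.float64(0.0003))
tip (array([ 0.5588, -0.2813,  0.0852]), np.float64(0.0012))
ring (array([ 0.5587, -0.2795,  0.0514]), np.float64(0.0003))
cal (array([ 0.4109, -0.2128,  0.1102]), np.float64(0.0007))
sleeve [ 0.519  -0.4651  0.054 ]
tip [ 0.5582 -0.2818  0.086 ]
ring [ 0.5582 -0.2817  0.058 ]
cal [ 0.4105 -0.2128  0.11  ]
(360, 790, 3)
```

View pics/dock.png

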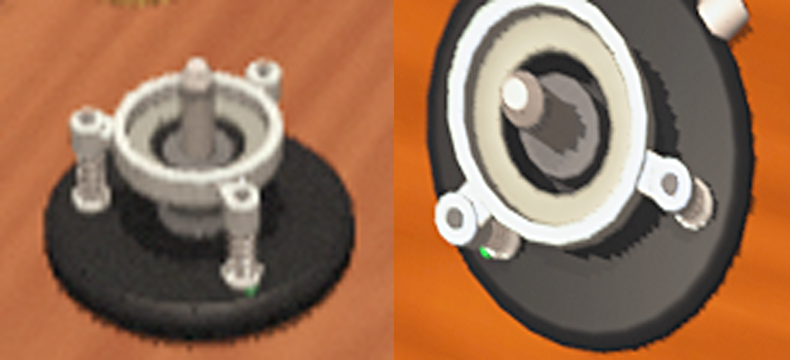

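```bash
python3 - <<'E'
from h import *
from bench import r
s=r.read_state(); print(toolshift(s,[.519,-.465,.020]))
E
```

```text
[ 5.57216371  6.10991856 17.69829223]
```

>>> arm_command(
  moves=[1.4,1.5,2.5,0,1.4,1.5,2.5,0,1.4,1.5,2.5,0,1.4,1.6,2.5,0,0,0,1.5,0,0,0,0,0,0,0,0,0,0,0,0,0],
)

```text
time: 1.73
ee_pos: [0.5186, -0.4666, 0.0842]
eef_rot: [0.992, 0.125, 0.0, 0.001]
ft_force: [0.2, -0.6, 0.3]
width: 0.0872
grip_force: 0.0
```

```bash
python3 - <<'E'
from h import *
from bench import r
s=r.read_state();ci=r.camera_info("wrist");im=r.camera("wrist")[:,:,::-1].copy(); cv2.imwrite("pics/w2.png",im)
print(s['time'],s['ee_pos'],s['eef_rot'],toolshift(s,[.519,-.465,.020]),proj(ci,[.519,-.465,.054]))
hsv=cv2.cvtColor(im,cv2.COLOR_BGR2HSV)
u,v=proj(ci,[.519,-.465,.054])[0].astype(int);print(u,v)
cv2.imwrite("pics/w2c.png",cv2.resize(im[max(0,v-80):v+80,max(0,u-110):u+110],None,fx=3,fy=3,interpolation=2)); print(max(0,u-110),max(0,v-80))
E
```

```text
1.7333 [ 0.51861121 -0.46657553  0.08422405] [9.92184806e-01 1.24773914e-01 3.37819269e-04 8.17050142e-04] [ 0.07368283 -0.1539749   6.42218685] [[313.4333226  254.34905669]]
313 254
203 174
```

View pics/w2c.png

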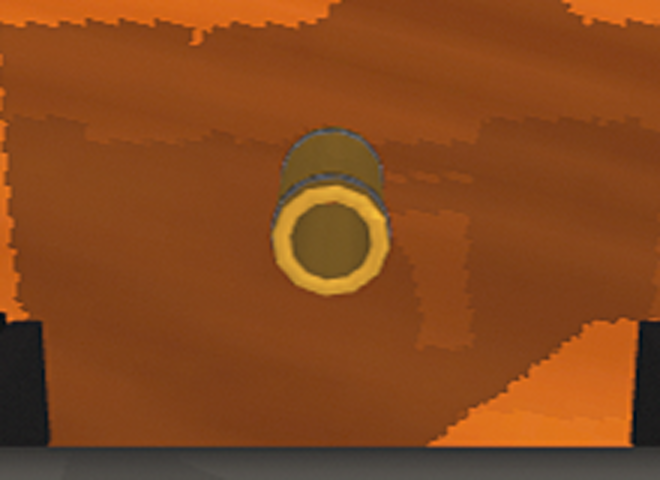

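The sleeve's top centre appears at (313.2,253.2), within 1 px of the prediction, so I'll descend and grip.

>>> arm_command(
  moves=[0.1,-0.1,2,0,0,0,2,0,0,0,1.5,0,0,0,0.9,0,0,0,0,0,0,0,0,0,0,0,0,0],
)

```text
time: 2.37
ee_pos: [0.5207, -0.4649, 0.0205]
eef_rot: [0.992, 0.125, 0.001, 0.001]
ft_force: [0.3, 0.6, 0.5]
width: 0.0868
grip_force: 0.0
```

>>> arm_command(
  moves=[0,0,0,0,0,0,0,0,0,0,0,0,0,0,0,0,0,0,0,0,0,0,0,0,0,0,0,0,0,0,0,0,0,0,0,0,0,0,0,0],
  fingers=0,
  squeeze=15,
)

```text
time: 3.2
ee_pos: [0.5201, -0.4641, 0.0186]
eef_rot: [0.992, 0.126, 0.0, 0.0]
ft_force: [-0.6, 0.7, 0.5]
width: 0.0283
grip_force: 0.0
```

```bash
python3 - <<'E'
from h import *
from bench import r
s=r.read_state(); print(s['time'],s['ee_pos'],s['width'],s['grip_force'],toolshift(s,[.5582,-.2818,s['ee_pos'][2]]))
E
```

```text
3.2 [ 0.52005216 -0.46412237  0.018561  ] 0.028296257224824532 0.0 [ 8.23764644e+00 -1.67065325e+01 -1.73218412e-03]
```

>>> arm_command(
  moves=[0,0,0,0,0,0,0,0,0,0,0,0,0,0,0,0,0,0,0,0,0,0,0,0],
)

```text
time: 3.7
ee_pos: [0.5201, -0.4642, 0.0186]
eef_rot: [0.992, 0.126, 0.0, 0.0]
ft_force: [0.1, 0.3, 0.6]
width: 0.0214
grip_force: 15.0
```

>>> arm_command(
  moves=[0,0,-1,0,0,0,-2.5,0,0,0,-3,0,0,0,-3,0,0,0,-2.5,0,0,0,0,0,0,0,0,0],
)

```text
time: 4.28
ee_pos: [0.5209, -0.4646, 0.1411]
eef_rot: [0.992, 0.126, 0.001, 0.001]
ft_force: [0.2, 0.3, -1.3]
width: 0.0214
grip_force: 15.0
```

```bash
python3 - <<'E'
from h import *
from bench import r
for _ in range(1):
    s=r.read_state(); print(s['time'],s['ee_pos'],s['width'],s['grip_force'],toolshift(s,[.5582,-.2818,s['ee_pos'][2]]),R.from_quat(s['eef_rot']).as_euler('xyz',degrees=True))
E
```

```text
4.2833 [ 0.52091439 -0.46460175  0.14108641] 0.02142470962757404 14.999697804450989 [  8.1662153  -16.77435141  -0.03209639] [ 1.79830030e+02 -1.23943450e-01  1.44297758e+01]
```

>>> arm_command(
  moves=[1,-2,0,0,1.4,-2.9,0,0,1.4,-2.9,0,0,1.4,-2.9,0,0,1.4,-2.9,0,0,1,-2,0,0,0.6,-1.2,0,0,0,0,0,0,0,0,0,0,0,0,0,0],
)

```text
time: 5.12
ee_pos: [0.5567, -0.283, 0.1381]
eef_rot: [0.992, 0.124, -0.001, 0.0]
ft_force: [-0.5, -0.1, -0.8]
width: 0.0212
grip_force: 15.0
```

```bash
python3 - <<'E'
from h import *
from bench import r
s=r.read_state();ci=r.camera_info("wrist");w=r.camera("wrist")[:,:,::-1].copy();cs=r.camera_info("scene");sc=r.camera("scene")[:,:,::-1].copy()
print(s['time'],s['ee_pos'],s['width'],toolshift(s,[.5582,-.2818,s['ee_pos'][2]]))
e=np.array(s['ee_pos']);
for im,c,n in((w,ci,'w'),(sc,cs,'s')):
    for p in([.5582,-.2818,.086],[.5582,-.2818,.046],[*e[:2],e[2]-.0186],[*e[:2],e[2]+.0354]):print(n,proj(c,p).round(1))
cv2.imwrite("pics/w3.png",w);cv2.imwrite("pics/s3.png",sc)
u,v=proj(ci,[.5582,-.2818,.09])[0].astype(int);u2,v2=proj(cs,[.5582,-.2818,.09])[0].astype(int)
a=cv2.resize(w[v-75:v+75,u-65:u+65],None,fx=3,fy=3,interpolation=2);b=cv2.resize(sc[v2-75:v2+75,u2-65:u2+65],None,fx=3,fy=3,interpolation=2)
print(u-65,v-75,u2-65,v2-75)
cv2.imwrite("pics/c3.png",np.hstack([a,b]))
E
```

```text
5.1167 [ 0.55668483 -0.28303424  0.13807578] 0.021245171004614177 [ 0.17730803 -0.08217501 -0.00024889]
w [[314.7 242.3]]
w [[314.8 227.1]]
w [[315.9 261.9]]
w [[316.  302.6]]
s [[311.4 222.6]]
s [[311.7 240. ]]
s [[312.2 207. ]]
s [[311.7 180.4]]
249 169 246 145
```

View pics/c3.png

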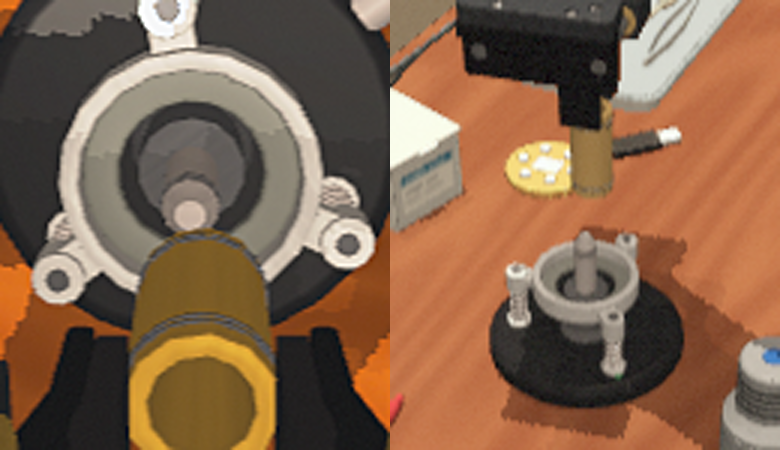

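```bash
cat >> h.py <<'E'
def fitsleeve(ci,e,Rt,obs,zb,zt):
    pass
E
python3 - <<'E'
from h import *
from bench import r
s=r.read_state();ci=r.camera_info("wrist");print(s['ee_pos'])
e=np.array(s['ee_pos']);M=R.from_quat(s['eef_rot']).as_matrix()
mic=at_z(ci,312.3,240,.086);print("mic",mic,"rel tool",(M.T@(mic-e))[:2]*1000)
for zb,nm in((e[2]-.0186,'bot'),(e[2]+.0354,'top')):
    P=proj(ci,circ(e,.012,zb)); print(nm,P.min(0),P.max(0),P.mean(0))
# observed edges: bottom rim top v, sleeve sides near bottom
w=cv2.imread("pics/w3.png");hsv=cv2.cvtColor(w,cv2.COLOR_BGR2HSV)
for v in range(240,318,3):
    row=hsv[v,280:350]; m=np.where((row[:,0]>15)&(row[:,0]<35)&(row[:,1]>120))[0]
    print(v,(m.min()+280,m.max()+280) if len(m) else None,end=' ')
for u in (310,316,322): 
    m=np.where((hsv[:,u,1]>120)&(hsv[:,u,0]>15)&(hsv[:,u,0]<35))[0]; print(u,m[m>230].min(),m.max())
E
```

```text
[ 0.55677467 -0.28300825  0.13816324]
mic [ 0.55940794 -0.27992178  0.086     ] rel tool [ 3.35635377 -2.35830079]
bot [294.96351678 241.82746154] [336.87796745 281.44544994] [315.91743373 261.78064921]
top [288.82604306 277.16230115] [343.14989435 326.98370247] [315.98242289 302.30802518]
240 None 243 None 246 (np.int64(308), np.int64(323)) 249 (np.int64(304), np.int64(329)) 252 (np.int64(300), np.int64(329)) 255 (np.int64(301), np.int64(331)) 258 (np.int64(299), np.int64(333)) 261 (np.int64(297), np.int64(335)) 264 (np.int64(296), np.int64(336)) 267 (np.int64(295), np.int64(336)) 270 (np.int64(294), np.int64(337)) 273 (np.int64(294), np.int64(338)) 276 (np.int64(293), np.int64(338)) 279 (np.int64(293), np.int64(338)) 282 (np.int64(292), np.int64(338)) 285 (np.int64(291), np.int64(335)) 288 (np.int64(294), np.int64(337)) 291 (np.int64(293), np.int64(340)) 294 (np.int64(292), np.int64(340)) 297 (np.int64(292), np.int64(340)) 300 (np.int64(292), np.int64(340)) 303 (np.int64(292), np.int64(340)) 306 (np.int64(292), np.int64(340)) 309 (np.int64(292), np.int64(340)) 312 (np.int64(292), np.int64(340)) 315 (np.int64(292), np.int64(338)) 310 246 413
316 245 413
322 246 413
```

>>> arm_command(
  moves=[0.1,-0.1,0.8,0,0.1,-0.1,0.8,0,0.1,0,0.8,0,0,0,0.2,0,0,0,0,0,0,0,0,0,0,0,0,0],
)

```text
time: 5.8
ee_pos: [0.5602, -0.2784, 0.1129]
eef_rot: [0.992, 0.126, 0.0, 0.0]
ft_force: [-0.5, 0.6, -0.3]
width: 0.0214
grip_force: 15.0
```

```bash
python3 - <<'E'
from h import *
from bench import r
s=r.read_state();e=np.array(s['ee_pos']);M=R.from_quat(s['eef_rot']).as_matrix();out=[]
print(s['time'],e,s['ft_force'],s['width'])
for n,k in(("scene",5),("side",5),("wrist",3)):
    ci=r.camera_info(n);im=r.camera(n)[:,:,::-1].copy();cv2.imwrite(f"pics/{n}4.png",im)
    c=proj(ci,[*e[:2],e[2]-.0186])[0]; h=(39,26) if k==5 else (65,65); h=(26,39) if k==5 else (43,65)
    u,v=c.astype(int); 
    J=[(proj(ci,[*(e+M[:,i]*.001)[:2],e[2]-.0186])[0]-c).round(2) for i in(0,1)]
    print(n,"bottom",c.round(1),"crop0",u-h[0],v-h[1],"px per mm tool x,y",J)
    out.append(cv2.resize(im[v-h[1]:v+h[1],u-h[0]:u+h[0]],(260,390),interpolation=2))
cv2.imwrite("pics/c4.png",np.hstack(out))
E
```

```text
5.8 [ 0.56020785 -0.2784057   0.11285451] [-0.45665798  0.62422574 -0.34530757] 0.021447820662885482
scene bottom [309.3 219.6] crop0 283 180 px per mm tool x,y [array([-0.56, -0.08]), array([ 0.15, -0.35])]
side bottom [348. 226.] crop0 322 186 px per mm tool x,y [array([ 0.32, -0.14]), array([0.38, 0.14])]
wrist bottom [315.9 262. ] crop0 272 196 px per mm tool x,y [array([ 0.  , -1.65]), array([1.75, 0.  ])]
```

View pics/c4.png

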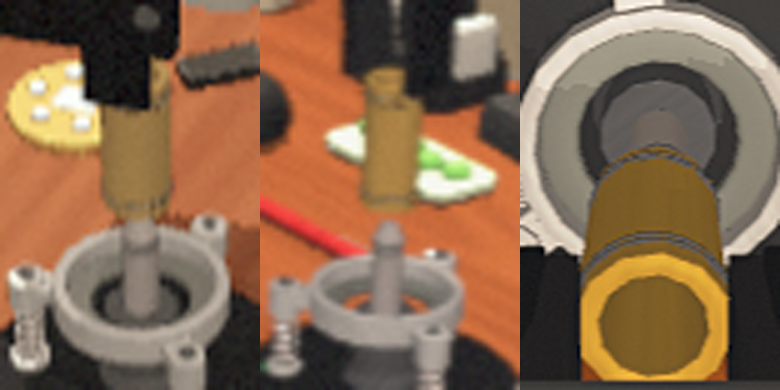

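>>> arm_command(
  moves=[-0.1,0.06,0,0,0,0,0.4,0,0,0,0.4,0,0,0,0.4,0,0,0,0.4,0,0,0,0,0,0,0,0,0],
)

```text
time: 6.53
ee_pos: [0.559, -0.279, 0.0961]
eef_rot: [0.992, 0.126, -0.0, -0.0]
ft_force: [0.2, -0.6, -0.6]
width: 0.0216
grip_force: 15.0
```

>>> arm_command(
  moves=[0,0,0.5,0,0,0,0.5,0,0,0,0.5,0,0,0,0.5,0,0,0,0.5,0,0,0,0.3,0,0,0,0,0,0,0,0,0],
)

```text
time: 7.2
ee_pos: [0.5591, -0.279, 0.0684]
eef_rot: [0.992, 0.126, -0.0, -0.0]
ft_force: [0.3, 0.6, -1.1]
width: 0.0214
grip_force: 15.0
```

Bottom is now about 50 mm up. I'll go down to contact in small steps.

>>> arm_command(
  moves=[0,0,0.15,0,0,0,0.15,0,0,0,0.1,0,0,0,0,0,0,0,0,0],
)

```text
time: 7.62
ee_pos: [0.5592, -0.2791, 0.0646]
eef_rot: [0.992, 0.126, 0.0, 0.0]
ft_force: [0.4, -0.9, -0.5]
width: 0.0214
grip_force: 15.0
```

>>> arm_command(
  moves=[0,0,0.1,0,0,0,0.05,0,0,0,0,0,0,0,0,0],
)

```text
time: 7.95
ee_pos: [0.5599, -0.2793, 0.0643]
eef_rot: [0.992, 0.126, 0.001, 0.001]
ft_force: [-1.4, 0.5, 7.4]
width: 0.0216
grip_force: 15.0
```

>>> arm_command(
  moves=[0,0,0,0,0,0,0,0,0,0,0,0,0,0,0,0,0,0,0,0,0,0,0,0],
  fingers=65,
)

```text
time: 8.45
ee_pos: [0.5591, -0.2791, 0.0629]
eef_rot: [0.992, 0.126, -0.0, -0.0]
ft_force: [-1.6, 0.3, 0.1]
width: 0.0527
grip_force: 0.0
```

>>> arm_command(
  moves=[0,0,-1,0,0,0,-2,0,0,0,-3,0,0,0,-3,0,0,0,-3,0,0,0,-1,0,0,0,0,0,0,0,0,0],
)

```text
time: 9.12
ee_pos: [0.5593, -0.2791, 0.1935]
eef_rot: [0.992, 0.126, 0.0, 0.0]
ft_force: [0.0, -0.2, -0.5]
width: 0.0566
grip_force: 0.0
```

```bash
python3 - <<'E'
from h import *
from bench import r
s=r.read_state();ci=r.camera_info("wrist");w=r.camera("wrist")[:,:,::-1].copy();cv2.imwrite("pics/w5.png",w)
cs=r.camera_info("scene");sc=r.camera("scene")[:,:,::-1].copy();cv2.imwrite("pics/s5.png",sc)
e=s['ee_pos'];print(s['time'],e,s['width'],s['joint_positions'],proj(ci,[[.558,-.281,.1],[.411,-.2128,.11]]))
print(toolshift(s,[.411,-.2128,e[2]]))
a=cv2.resize(w,(533,400));b=cv2.resize(sc[190:310,280:360],(267,400),interpolation=2)
cv2.imwrite("pics/c5.png",np.hstack([a,b]))
E
```

```text
9.1167 [ 0.5593095  -0.27913609  0.19348084] 0.05663615310942823 [ 0.63787562  0.34826671 -0.3207974   1.44149102  0.11030452  1.36854941
 -1.00593966] [[317.76979731 231.33803653]
 [191.88306966 382.68265725]]
[-12.71001168 -10.12013945  -0.01559945]
```

View pics/c5.png

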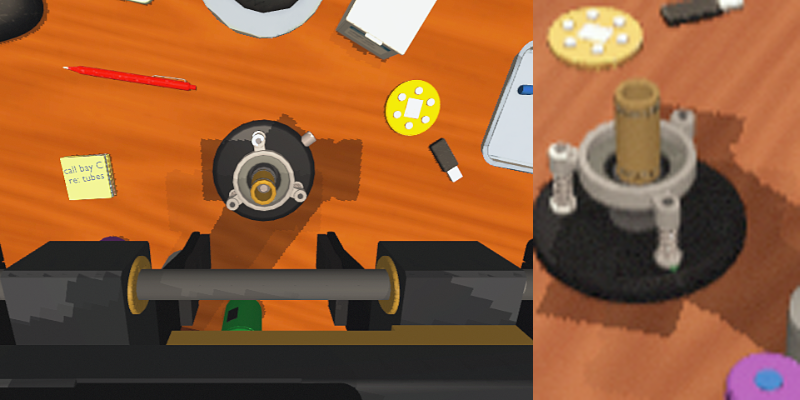

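The sleeve stands upright on the shoulder with the ring around it, and the fingers are clear of it. Now I'll move over the grey calibrator.

>>> arm_command(
  moves=[-1.2,-0.9,0,0,-2.3,-1.9,0,0,-2.5,-2,0,0,-2.5,-2,0,0,-2.3,-1.9,-0.5,0,-1.3,-1,0,0,-0.6,-0.4,0,0,0,0,0,0,0,0,0,0,0,0,0,0],
)

```text
time: 10.05
ee_pos: [0.4117, -0.2131, 0.1976]
eef_rot: [0.992, 0.126, -0.0, -0.0]
ft_force: [-0.2, 0.5, -0.5]
width: 0.0566
grip_force: 0.0
```

```bash
python3 - <<'E'
from h import *
from bench import r
s=r.read_state();ci=r.camera_info("wrist");w=r.camera("wrist")[:,:,::-1].copy();cv2.imwrite("pics/w6.png",w)
e=s['ee_pos'];print(s['time'],e,s['width'],proj(ci,[.411,-.2128,.11]))
hsv=cv2.cvtColor(w,cv2.COLOR_BGR2HSV);m=cv2.inRange(hsv,(98,120,90),(120,255,255))
n,l,st,c=cv2.connectedComponentsWithStats(m)
for i in range(1,n):
    if st[i,4]>25: p=at_z(ci,*c[i],.11);print(st[i],c[i].round(1),p.round(4),toolshift(s,[p[0],p[1],.075]).round(2))
# dock axis from w5: sleeve's top ring (yellow) and dock
E
```

```text
10.05 [ 0.41166207 -0.21314912  0.1975562 ] 0.056571823153858475 [[315.321594   231.73813099]]
[185 199  16  16 193] [192.1 206.9] [ 0.4067 -0.1214  0.11  ] [ 1.81 -9.   12.26]
[ 75 225  16  15 189] [ 82.6 232. ] [ 0.3677 -0.0461  0.11  ] [ -0.09 -17.27  12.27]
[307 225  16  15 181] [314.7 231.9] [ 0.4108 -0.2123  0.11  ] [-0.06 -0.09 12.26]
```

>>> arm_command(
  moves=[-0.05,-0.1,2,0,0,0,2.5,0,0,0,2.5,0,0,0,2.5,0,0,0,1.5,0,0,0,0.8,0,0,0,0,0,0,0,0,0],
)

```text
time: 10.77
ee_pos: [0.4108, -0.2121, 0.0803]
eef_rot: [0.992, 0.126, 0.0, -0.0]
ft_force: [0.3, 0.0, 0.9]
width: 0.0564
grip_force: 0.0
```

>>> arm_command(
  moves=[0,0,0,0,0,0,0,0,0,0,0,0,0,0,0,0,0,0,0,0,0,0,0,0,0,0,0,0],
  fingers=0,
  squeeze=50,
)

```text
time: 11.35
ee_pos: [0.4104, -0.2121, 0.0802]
eef_rot: [0.992, 0.126, 0.0, 0.0]
ft_force: [-0.1, -0.3, -0.7]
width: 0.0179
grip_force: 0.0
```

```bash
python3 - <<'E'
from h import *
from bench import r
s=r.read_state();print(s['width'],s['grip_force'])
w=r.camera("wrist")[:,:,::-1];sc=r.camera("scene")[:,:,::-1];si=r.camera("side")[:,:,::-1]
cv2.imwrite("pics/w7.png",w);cv2.imwrite("pics/s7.png",sc);cv2.imwrite("pics/d7.png",si)
cv2.imwrite("pics/c7.png",np.hstack([cv2.resize(w[150:400,180:460],(440,393)),cv2.resize(sc[200:380,310:470],(349,393),interpolation=2)]))
E
```

```text
0.01791096563801174 0.0
```

View pics/c7.png

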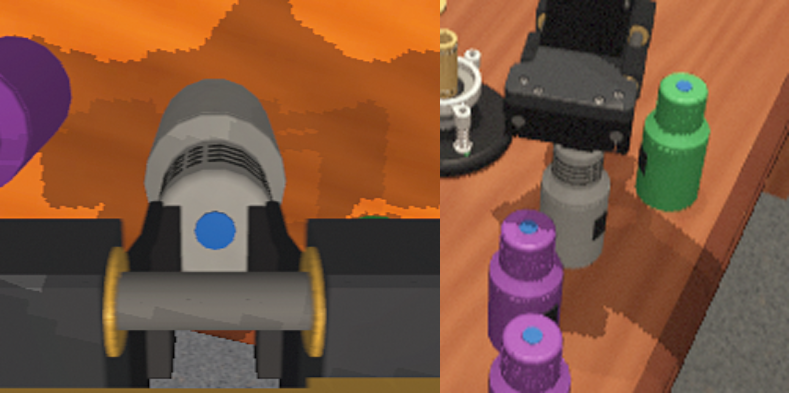

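The calibrator stands upright between the fingers, with the blue spot centred between them. I'll let the grip finish closing.

>>> arm_command(
  moves=[0,0,0,0,0,0,0,0,0,0,0,0,0,0,0,0,0,0,0,0,0,0,0,0],
)

```text
time: 12.0
ee_pos: [0.4103, -0.2121, 0.08]
eef_rot: [0.992, 0.126, -0.0, 0.0]
ft_force: [0.5, 0.1, -1.2]
width: 0.0002
grip_force: 0.0
```

```bash
python3 - <<'E'
from h import *
from bench import r
s=r.read_state();e=np.array(s['ee_pos']);M=R.from_quat(s['eef_rot']).as_matrix();ci=r.camera_info("wrist")
def blue(w):
    m=cv2.inRange(cv2.cvtColor(w,cv2.COLOR_BGR2HSV),(98,120,70),(120,255,255))
    n,l,st,c=cv2.connectedComponentsWithStats(m); return [(st[i][:5].tolist(),c[i].round(1)) for i in range(1,n) if st[i,4]>25]
for b in blue(cv2.imread("pics/w7.png")): print("w7",b,(M.T@(at_z(ci,*b[1],.11)-e)*1000).round(1))
for b in blue(r.camera("wrist")[:,:,::-1].copy()): print("now",b,(M.T@(at_z(ci,*b[1],.11)-e)*1000).round(1))
for n in("scene","side"):
    c=r.camera_info(n);im=r.camera(n)[:,:,::-1].copy();cv2.imwrite(f"pics/{n}8.png",im);print(n,e,proj(c,[e,e-[0,0,-.05],[.4108,-.2123,.11]]).round(1).tolist());print([b for b in blue(im) if b[1][0]>300])
# where are the finger pixels: project tool points
for x in(-20,-10,0,10):
    print(x,proj(ci,[e+M@[x/1e3,0,0],e+M@[x/1e3,0,-.019],e+M@[x/1e3,0,-.05]]).round(0).tolist())
E
```

```text
w7 ([102, 245, 27, 25, 524], array([114.6, 256.9])) [ 19.3 -88.9 -30. ]
w7 ([304, 285, 26, 24, 474], array([316.5, 296.2])) [  0.6   0.3 -30. ]
now ([101, 245, 28, 25, 527], array([114.5, 257. ])) [ 19.3 -88.9 -30. ]
now ([315, 285, 3, 24, 72], array([316. , 296.5])) [  0.4   0.  -30. ]
scene [ 0.41029038 -0.21205647  0.08003006] [[372.7, 277.9], [374.9, 254.1], [373.8, 263.7]]
[([303, 155, 10, 16, 43], array([307.7, 162.7])), ([347, 301, 8, 6, 36], array([350.2, 303.5])), ([348, 350, 9, 7, 48], array([352. , 353.2]))]
side [ 0.41029038 -0.21205647  0.08003006] [[266.6, 236.0], [265.6, 212.6], [266.3, 222.1]]
[([495, 299, 37, 18, 130], array([513.3, 308. ]))]
-20 [[316.0, 308.0], [316.0, 325.0], [316.0, 361.0]]
-10 [[316.0, 291.0], [316.0, 307.0], [316.0, 340.0]]
0 [[316.0, 274.0], [316.0, 288.0], [316.0, 318.0]]
10 [[316.0, 256.0], [316.0, 268.0], [316.0, 295.0]]
```

The fingers shut to 0 without touching the calibrator, which hasn't moved. In the earlier pictures the finger tips sit only about 10 mm below the held sleeve's top. So the real tips are about 25–30 mm above the reported TCP, and the fingers closed just over the calibrator's top. I'll open and go deeper.

>>> arm_command(
  moves=[0,0,-0.5,0,0,0,-0.5,0,0,0,0,0,0,0,0,0,0,0,0,0,0,0,0,0,0,0,0,0,0,0,0,0,0,0,0,0,0,0,0,0,0,0,0,0,0,0,0,0],
  fingers=75,
)

```text
time: 13.15
ee_pos: [0.4103, -0.2121, 0.0901]
eef_rot: [0.992, 0.126, 0.0, 0.0]
ft_force: [-0.0, -0.1, -0.3]
width: 0.0639
grip_force: 0.0
```

>>> arm_command(
  moves=[0,0,0.5,0,0,0,0.5,0,0,0,0.5,0,0,0,0.5,0,0,0,0.5,0,0,0,0.5,0,0,0,0.5,0,0,0,0,0,0,0,0,0],
)

```text
time: 13.9
ee_pos: [0.4101, -0.212, 0.0548]
eef_rot: [0.992, 0.126, -0.0, -0.0]
ft_force: [1.3, -0.6, -0.1]
width: 0.0654
grip_force: 0.0
```

>>> arm_command(
  moves=[0,0,0,0,0,0,0,0,0,0,0,0,0,0,0,0,0,0,0,0,0,0,0,0,0,0,0,0],
  fingers=25,
  squeeze=20,
)

```text
time: 14.48
ee_pos: [0.4104, -0.2122, 0.0552]
eef_rot: [0.992, 0.126, 0.0, 0.0]
ft_force: [0.8, -0.4, 0.3]
width: 0.0356
grip_force: 20.0
```

>>> arm_command(
  moves=[0,0,0,0,0,0,0,0,0,0,0,0,0,0,-0.5,0,0,0,-1.5,0,0,0,-2,0,0,0,-2.5,0,0,0,-2.5,0,0,0,-2.5,0,0,0,-1.5,0,0,0,0,0,0,0,0,0],
  fingers=25,
  squeeze=55,
)

```text
time: 15.48
ee_pos: [0.4103, -0.212, 0.1849]
eef_rot: [0.992, 0.126, 0.0, 0.0]
ft_force: [-1.6, -0.2, -3.8]
width: 0.0346
grip_force: 55.0
```

```bash
python3 - <<'E'
from h import *
from bench import r
s=r.read_state();e=np.array(s['ee_pos']);q=R.from_quat(s['eef_rot']);M=q.as_matrix();ci=r.camera_info("wrist")
# camera fixed in tool -> w5 camera
off=M.T@(np.array(ci['origin'])-e); e5=np.array([.5593095,-.27913609,.19348084])
rel=q.inv()*R.from_quat(ci['attitude']); q5=R.from_quat([.992,.126,0,0])
c5=dict(ci,origin=e5+q5.apply(off),attitude=(q5*rel).as_quat()); print(proj(c5,[.558,-.281,.1]))
w=cv2.imread("pics/w5.png");hsv=cv2.cvtColor(w,cv2.COLOR_BGR2HSV)[200:260,280:350]
m=cv2.inRange(hsv,(18,140,190),(35,255,255)); pts=cv2.findNonZero(m)
n,l,st,c=cv2.connectedComponentsWithStats(m); i=1+st[1:,4].argmax(); (cx,cy),rad=cv2.minEnclosingCircle(cv2.findNonZero((l==i).astype(np.uint8)))
p=at_z(c5,cx+280,cy+200,.1);print(cx+280,cy+200,rad,"exp rad",397*.012/(c5['origin'][2]-.1),p)
print(s['time'],e,s['width'],s['grip_force'],s['ft_force'],toolshift(s,[p[0],p[1],e[2]]))
E
```

```text
[[317.85743811 231.25815268]]
315.83980560302734 230.4514560699463 14.66451358795166 exp rad 16.445535860331105 [ 0.55822772 -0.27936702  0.1       ]
15.4833 [ 0.41026635 -0.21200492  0.18491707] 0.03456600419658524 54.991590167046525 [-1.58164087 -0.19156792 -3.75119538] [1.26507371e+01 1.02108274e+01 6.82992099e-03]
```

>>> arm_command(
  moves=[0.8,0.6,0,0,1.8,1.5,0,0,2.2,1.8,0,0,2.4,2,0,0,2.2,1.8,0,0,1.6,1.3,0,0,1,0.8,0,0,0.6,0.4,0,0,0,0,0,0,0,0,0,0,0,0,0,0],
)

```text
time: 16.4
ee_pos: [0.557, -0.2791, 0.1846]
eef_rot: [0.992, 0.126, -0.0, -0.0]
ft_force: [-0.0, -0.5, -3.2]
width: 0.0349
grip_force: 55.0
```

```bash
python3 - <<'E'
from h import *
from bench import r
s=r.read_state();e=np.array(s['ee_pos']);M=R.from_quat(s['eef_rot']).as_matrix()
print(s['time'],e,s['width'],s['ft_force'],toolshift(s,[.5578,-.2794,e[2]]))
zb=e[2]-.055
for n in("scene","side"):
    ci=r.camera_info(n);im=r.camera(n)[:,:,::-1].copy();cv2.imwrite(f"pics/{n}9.png",im);g=cv2.cvtColor(im,cv2.COLOR_BGR2HSV)
    # body edges along a row at mid-body; sleeve edges
    def edges(z,rad,lab,x,y):
        P=proj(ci,circ([x,y],rad,z));c=proj(ci,[x,y,z])[0];v=int(round(c[1]))
        lo,hi=int(P[:,0].min()),int(P[:,0].max())
        L=im[v,lo-8:hi+9].astype(int)
        print(n,lab,'row',v,'pred',round(P[:,0].min(),1),round(P[:,0].max(),1),'from',lo-8);print(' '.join('%d,%d,%d'%tuple(t) for t in L))
    edges(zb+.035,.025,'body',e[0],e[1]); edges(.085,.012,'sleeve',.5578,-.2794)
    edges(.054,.032,'ring',.5578,-.2794)
E
```

```text
16.4 [ 0.55702536 -0.27912561  0.18461933] 0.03487075690291882 [-0.00703262 -0.51721881 -3.23639015] [ 6.81804704e-02  4.58800456e-02 -7.63228772e-05]
scene body row 186 pred 295.2 325.7 from 287
70,113,190 70,109,188 68,108,188 66,107,188 71,112,191 73,115,191 70,113,191 71,112,192 69,96,145 83,92,96 82,91,97 88,96,103 90,100,106 93,102,107 96,103,110 95,104,109 96,105,111 95,108,113 95,105,111 99,109,114 100,108,113 99,107,113 98,106,113 100,108,114 100,110,115 100,110,115 98,108,113 102,108,114 100,108,116 98,105,112 97,106,110 68,74,79 20,24,22 27,29,31 24,26,25 17,14,15 29,25,27 41,44,48 80,87,94 68,110,189 70,112,191 70,112,190 71,113,191 72,115,194 75,120,198 75,119,199 76,120,199
scene sleeve row 224 pred 304.0 317.8 from 296
73,114,193 71,114,191 71,112,192 72,114,192 75,117,195 76,119,197 78,120,200 79,123,201 63,103,160 53,96,122 67,106,132 61,94,119 63,98,119 72,102,124 89,118,140 77,109,130 79,116,143 82,119,143 56,88,113 74,113,140 62,101,129 61,104,137 40,69,128 43,71,131 41,68,127 98,116,147 156,170,180 127,138,147 82,88,94 93,101,107
scene ring row 237 pred 293.3 329
[... 1399 characters left out ...]
54,97,170 61,104,198 59,106,201 61,106,200 60,105,199 61,107,201 58,105,200 58,104,199 63,105,201
side ring row 244 pred 331.0 362.2 from 322
66,113,210 88,118,191 126,136,154 145,153,163 149,158,166 156,165,174 156,163,174 155,162,175 152,161,170 144,154,163 140,147,157 150,157,169 131,139,146 108,115,122 95,104,107 97,105,110 91,99,103 92,101,107 84,98,111 70,106,132 60,113,148 65,124,162 67,128,170 70,130,171 71,133,174 69,130,172 71,132,173 68,127,167 65,121,159 68,113,147 75,103,120 100,111,114 106,114,119 106,114,119 109,119,123 107,115,120 108,114,120 115,121,127 137,145,154 164,174,188 142,156,191 78,114,202 61,107,202 60,105,202 59,105,203 60,108,205 62,110,205 59,106,203 61,106,202
```

Edge scans in the scene and side views put the calibrator axis within about 1 mm of the sleeve. I'll apply a small correction and lower it.

>>> arm_command(
  moves=[0.1,0.06,0.5,0,0,0,0.6,0,0,0,0.6,0,0,0,0.5,0,0,0,0.5,0,0,0,0.5,0,0,0,0,0,0,0,0,0],
)

```text
time: 17.17
ee_pos: [0.5587, -0.2797, 0.1527]
eef_rot: [0.992, 0.126, -0.0, -0.0]
ft_force: [-0.2, 0.1, -3.2]
width: 0.0348
grip_force: 55.0
```

>>> arm_command(
  moves=[0,0,0.6,0,0,0,0.6,0,0,0,0.6,0,0,0,0.6,0,0,0,0.6,0,0,0,0.4,0,0,0,0.2,0,0,0,0,0,0,0,0,0],
)

```text
time: 17.92
ee_pos: [0.5589, -0.2798, 0.1171]
eef_rot: [0.992, 0.126, 0.0, 0.0]
ft_force: [-0.6, -0.5, -2.5]
width: 0.0349
grip_force: 55.0
```

```bash
python3 - <<'E'
from h import *
from bench import r
s=r.read_state();e=np.array(s['ee_pos']);print(s['time'],e,s['ft_force'],s['torque'])
zb=e[2]-.055
for n in("scene","side"):
    ci=r.camera_info(n);im=r.camera(n)[:,:,::-1].copy();cv2.imwrite(f"pics/{n}10.png",im)
    for z,rad,lab,x,y in((zb+.03,.025,'body',e[0],e[1]),(.054,.032,'ring',.5578,-.2794)):
        P=proj(ci,circ([x,y],rad,z));v=int(round(proj(ci,[x,y,z])[0][1])); lo,hi=int(P[:,0].min()),int(P[:,0].max())
        print(n,lab,'row',v,'pred',P[:,0].min().round(1),P[:,0].max().round(1))
        for a in(lo,hi): print(a-5,' '.join('%d,%d,%d'%tuple(t) for t in im[v,a-5:a+7]))
E
```

```text
17.9167 [ 0.55892203 -0.27983574  0.11714035] [-0.60711946 -0.47523191 -2.48672404] [-0.00456125  0.03089697 -0.01519076]
scene body row 220 pred 296.0 324.8
291 74,116,194 77,120,199 77,123,202 78,126,203 79,126,203 79,97,125 85,93,97 89,97,102 93,100,106 93,102,106 94,104,109 96,104,110
319 29,26,29 20,22,24 26,26,25 28,29,29 29,30,31 80,86,94 72,111,190 70,113,191 70,113,192 71,114,192 69,112,191 68,110,191
scene ring row 237 pred 293.3 329.1
288 192,207,210 195,210,211 162,173,186 169,183,194 180,194,205 149,162,173 173,186,197 168,182,193 96,106,113 113,126,132 97,106,112 90,96,104
324 101,114,121 102,114,122 144,155,166 158,171,181 147,160,170 30,51,93 44,68,122 45,70,126 48,73,128 46,73,128 51,76,130 45,73,127
side body row 227 pred 335.5 360.3
330 64,113,210 65,112,209 61,109,204 61,106,199 58,102,189 45,79,141 38,43,63 47,48,49 77,79,81 101,105,107 105,109,112 108,111,115
355 108,113,117 108,110,116 105,107,112 101,103,108 93,96,106 79,96,142 66,111,201 63,111,207 64,113,208 64,112,209 62,110,206 60,106,201
side ring row 244 pred 331.0 362.2
325 145,152,162 149,159,168 152,159,169 155,162,173 157,163,175 150,160,169 148,155,165 146,151,163 149,158,167 134,141,149 106,115,119 97,105,107
357 94,100,103 108,115,120 115,120,128 129,136,144 149,157,171 130,145,180 74,110,199 58,105,199 59,106,201 62,108,204 60,107,203 62,110,205
```

>>> arm_command(
  moves=[-0.1,-0.05,0,0,0,0,0.2,0,0,0,0.2,0,0,0,0.2,0,0,0,0.2,0,0,0,0,0,0,0,0,0],
)

```text
time: 18.6
ee_pos: [0.5576, -0.2795, 0.1088]
eef_rot: [0.992, 0.126, -0.0, -0.0]
ft_force: [-0.3, 0.5, -3.1]
width: 0.0351
grip_force: 55.0
```

>>> arm_command(
  moves=[0,0,0.15,0,0,0,0.15,0,0,0,0.15,0,0,0,0.1,0,0,0,0,0,0,0,0,0],
)

```text
time: 19.1
ee_pos: [0.5581, -0.2797, 0.1042]
eef_rot: [0.992, 0.126, 0.0, 0.0]
ft_force: [-1.2, 0.2, 4.3]
width: 0.0344
grip_force: 55.0
```

>>> arm_command(
  moves=[0,0,0.2,0,0,0,0.2,0,0,0,0.2,0,0,0,0.2,0,0,0,0.1,0,0,0,0,0,0,0,0,0],
)

```text
time: 19.68
ee_pos: [0.5583, -0.2797, 0.0953]
eef_rot: [0.992, 0.126, 0.001, 0.0]
ft_force: [-2.0, 1.7, 8.4]
width: 0.0347
grip_force: 55.0
```

>>> arm_command(
  moves=[0,0,0.1,0,0,0,0.1,0,0,0,0.05,0,0,0,0,0,0,0,0,0],
)

```text
time: 20.1
ee_pos: [0.5588, -0.2797, 0.0942]
eef_rot: [0.992, 0.126, 0.001, 0.001]
ft_force: [-4.3, 2.9, 17.8]
width: 0.0346
grip_force: 55.1
```

>>> arm_command(
  moves=[0,0,0.03,0,0,0,0,0,0,0,0,0,0,0,0,0,0,0,0,0,0,0,0,0],
)

```text
time: 20.6
ee_pos: [0.5589, -0.2797, 0.0942]
eef_rot: [0.992, 0.126, 0.001, 0.001]
ft_force: [-4.5, 2.4, 17.9]
width: 0.0346
grip_force: 55.1
```

>>> arm_command(
  moves=[0,0,0,0,0,0,0,0,0,0,0,0,0,0,0,0,0,0,0,0,0,0,0,0],
)

```text
time: 21.1
ee_pos: [0.5589, -0.2797, 0.0942]
eef_rot: [0.992, 0.126, 0.001, 0.001]
ft_force: [-5.7, 2.1, 19.2]
width: 0.0347
grip_force: 55.1
```

The calibrator is held at its stop with a steady push of about 18 N, at the expected height.

```bash
python3 -c "
from bench import r
print(r.close_job())"
```

```text
the job is handed in; nothing more can be done
None
```

The brass sleeve stands released on the shoulder, and the grey calibrator is held pressed down with about 18 N, stopped at the height expected for resting on the sleeve's top; I handed the job in at about 21 s (no verdict was returned).

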